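# Vent a media bottle's cap for the steriliser

## Robot

A 6-joint arm with a two-finger parallel gripper is mounted at the origin on a cart in front of the work surface, level with it; the furniture and walls round the work are solid. World frame = base frame: x ahead of the robot, y to its left, z up, the work surface at z = 0. Lengths are in mm, angles in degrees, forces in N, time in s.
With the tool pointing down it reaches from about 350 to 850 mm from the base axis. Payload 8.1 kg.
Tool frame: the origin (TCP) lies at the centre of the arm's flange, where the gripper is bolted on; the fingertips stand 173 mm ahead of it and the grasp point (between the pads) lies 155 mm ahead of it; z points along the fingers, y is the line along which they close (so a half turn about z gives the same grasp; the last joint's range is limited). The gripper opens to 85 mm and grips with 20 to 120 N. Pads are 22 mm wide; open, the fingers measure 114 mm over their backs; the gripper's body (76 mm by 85 mm) begins 54 mm behind the grasp point. The pads swing forward as they close: fully open they stand 13 mm farther back than shut.
Start: joints at [67.3, 7.471, 85.268, -0, 87.261, -4.893], TCP at [183.471, 571.266, 404.692] pointing down, gripper open.
Joint ranges: [-169.43, 169.43], [-51.17, 129.36], [1.28, 143.12], [-76.62, 256.62], [0, 156.53], [-152.29, 152.29]. Speed limits (degrees/s): [136.94, 136.94, 159.86, 180, 180, 180].

## Interface

Orientations are given as [roll, pitch, yaw] about the fixed x, y, z axes, in that order (R = Rz(yaw) Ry(pitch) Rx(roll)).
In Python, from bench import * gives the robot as it stands.
- The arm moves only by the shell command python3 -m jog 'ROWS' [FORCE]. ROWS is text: rows parted by semicolons, each of 7 numbers parted by spaces: the shift along the tool's x, y, z scaled (see below), then the turn, a rotation vector about the tool's x, y, z scaled (see below), then the closure, from -1 (fully open) to 1 (shut). In form: tx ty tz wx wy wz hand; .... A call has 1 to 5 rows; each row shifts and turns the commanded pose from where the row before left it, along the tool's axes as they then stand; what a row does not reach is not made up. The controller multiplies each number of a shift by 0.1 m and each number of a turn by 60 degrees. A row lasts 1/8 s, in which the tool goes at most 62.5 mm and 10.7 degrees, less where a joint would pass 70% of its speed; a pose out of reach is approached as far as the arm can. A call with a number of a shift or a turn outside -1 to 1 is refused whole. A call with a gripper value outside its range is refused whole. The fingers move at their own pace and stop on an object; FORCE is the grip in N (left out, the last holds). Time passes only in rows, so rows that do not move let the fingers close. It gives the time, the measured TCP pose, the force, the opening and the grip force at its end, in the units of the state.
- sense(): the state, without advancing time (a new reading comes with each control period).
- snapshot(name): name is "scene" or "top" or "wrist"; returns a dict with "img" (384x512x3 uint8, red, green, blue), "fx", "fy", "cx", "cy" (pixels), "extrinsics" (4x4, takes a point from camera to world coordinates). Camera axes: x right, y down, z forward; pixel columns grow to the right and rows downward; lengths in mm; the calibration is good to about 2 mm. A picture is of the moment at which its call begins. There is no depth.
- hand_in(): hands the job in; it is judged then, once.
The state is a dict: "time": time; "joint_pos": joint angles; "qd": joint speeds; "joint_efforts": joint torques, N m; "tool_pos": TCP position; "tcp_rot": TCP orientation; "ft_force": force on the tool from outside, world axes, zero at the start; "wrist_torque": the same for the moment, N m; "finger_gap": finger opening in mm; "grip_force": force on a finger pad.
Only numpy, scipy, OpenCV 4.12 (cv2) and the standard library are available. Lean on these libraries where they do the work, as an engineer would, in place of code of your own. Each camera call takes 0.05 s, during which the arm holds its last target. There are 200 camera calls.

## Task

Get this bottle ready for the steriliser: first swing the carrier's wire bail over and press its thumb plate down until the bail snaps into its catch, so the bottle is held. Then screw the loose cap clockwise (seen from above) fully home until it bottoms out, and back it off a quarter turn so that steam can escape. Finish still gripping the cap at that quarter turn, keeping it from moving for a colleague to tape, with the bottle seated and everything else left where it stands.

Things in the scene. Friction and masses are not known exactly. Their poses are not given: they have to be found in the camera images.
- carrier: Steel bottle carrier, plate 166 x 96 mm, fixed to the worktop. Origin under the centre of its bottle pocket, on the worktop; -x points to its front (catch side, where the thumb plate lies when shut), z up. Bail hinge at the back: x = +50 mm, 90 mm up, axis along y. At the front, x = -46 to -70 mm, two posts 91 mm high and between them the sprung catch, top 103 mm up.
- bail (a joint): Angle of the wire bail (U of 6 mm rods 56 mm apart, front bar 112 mm from the hinge): 0 = shut, level, 90 mm above the worktop over the bottle's shoulders; grows as it swings up and back over the cap, 1.57 = upright. Stiff (0.07 N m): stays where left. Below about 0.15 the bar meets the catch's sprung nose; about 5 N on the thumb plate snaps it past, to a hard stop at 0.
- thumb_plate (a point): Middle of the face of the bail's thumb plate: steel, 44 mm wide, 30 mm long, 4 mm thick, 6 mm rolled outer edge, at the end of the bail beyond its bar. The point is 129 mm from the hinge axis, on the face that looks up when the bail is shut (92 mm above the worktop) and to the back when it stands upright.
- bail_hinge (a point): Midpoint of the bail's hinge axis, 90 mm above the worktop.
- cap_center (a point): Centre (half-way up, on the axis) of the ribbed grey screw cap, 42 mm in diameter, 30 mm high; grip its side. 125 mm above the worktop when fully home; it rises 4 mm for each turn unscrewed. The shut bail lies 14 mm and more below the cap's underside. A short radial line is moulded on its top.
- cap (a joint): How far the cap is unscrewed (rad): 0 = fully home against a hard stop; grows anticlockwise seen from above. It starts loose on its thread, 2.2 to 3.8 up, turns with a steady drag of about 0.12 N m, and its thread ends at 7.0.
- bottle_center (a point): Middle of the square clear-glass bottle, 60 x 60 mm body, 77 mm high to the shoulder, standing loose (1.5 mm play each side) in the carrier's square pocket on a plate 6 mm above the worktop; the point lies 50 mm above its underside.
- tape_roll: Roll of brown tape, 94 mm across, 48 mm high, lying flat behind the carrier; origin under its centre. A bystander.
- oil: Small brown bottle with black cap, 34 mm wide, 78 mm tall; origin under its centre. A bystander.
- vial: Slim white vial with red cap, 19 mm wide, 90 mm tall; origin under its centre. A bystander.
- saline: White bottle with blue cap, 64 mm wide, 165 mm tall, to the right; origin under its centre. A bystander.
- tip_box: Blue box with grey lid, 80 x 118 x 86 mm, to the right; origin under its centre. A bystander.
- slide_box: Flat dark green box, 86 x 165 x 34 mm, to the left; origin under its centre. A bystander.
Things that resemble listed ones, but are neither listed nor needed, are in the scene too. Leave any yellow look-alike of the part that bears cap_center alone.

How it is judged:
By the outcome, as a careful person would: the job done as asked, in the order asked, and still so for the second after the job is handed in, while the arm keeps its last pose, push and grip.
It also fails if it takes over 72 s, if anything falls off the work surface, if the arm or the gripper's body presses on something with over 40 N, if the wrist force passes 120 N, or if a joint passes its speed limit or range.

## Working session

There is one attempt and no reset: what is moved stays moved. The work goes in short steps, Python scripts to look and compute and a shell command to move; the robot and the scene stay as the last step left them, time stands still between calls to the robot, and variables do not carry over. Pictures are saved under pics/ and viewed, at most 10 in all, crops included, and the job is handed in when it is done.

```bash
mkdir -p pics; ls; python3 - <<'E'
from bench import *
import cv2,numpy as np
print(sense())
a=[]
for n in ("scene","top"):
    s=snapshot(n); print(n,s["fx"],s["cx"],s["cy"],np.round(s["extrinsics"],3).tolist())
    cv2.imwrite(f"pics/{n}0.png",s["img"][:,:,::-1]); a.append(s["img"][:,:,::-1])
    np.savez(f"{n}0.npz",**s)
E
```

```text
pics
{'time': 0.0, 'joint_pos': array([ 6.72987360e+01,  7.51542013e+00,  8.53318658e+01, -7.64110942e-04,
        8.72614016e+01, -4.89505185e+00]), 'qd': array([ 0.05250799,  0.12101101,  0.05086296, -0.00059054, -0.03557203,
        0.01120776]), 'joint_efforts': array([-4.81081242e-04, -5.69407690e+01, -5.00549126e+01, -2.96457520e-04,
        1.45886501e-02, -3.14875763e-05]), 'tool_pos': array([183.3866881 , 571.03400442, 403.61608375]), 'tcp_rot': array([-1.79891644e+02, -8.51400741e-03,  1.62193817e+02]), 'ft_force': array([-0.2077333 , -0.31517651, -0.39104879]), 'wrist_torque': array([-0.02674581, -0.0057457 , -0.00728243]), 'grip_force': 0.0, 'finger_gap': 85.39578501620467}
scene 474.1603472176582 259.17394901588966 189.43826558209594 [[0.786, -0.35, 0.51, -262.874], [-0.618, -0.428, 0.66, -1066.789], [-0.012, -0.833, -0.553, 957.521], [0.0, 0.0, 0.0, 1.0]]
top 429.57203845381537 259.8041875503491 197.17567875883674 [[-0.014, -0.997, 0.076, 420.066], [-1.0, 0.014, 0.0, -24.667], [-0.001, -0.076, -0.997, 1653.5], [0.0, 0.0, 0.0, 1.0]]
```

View pics/scene0.png

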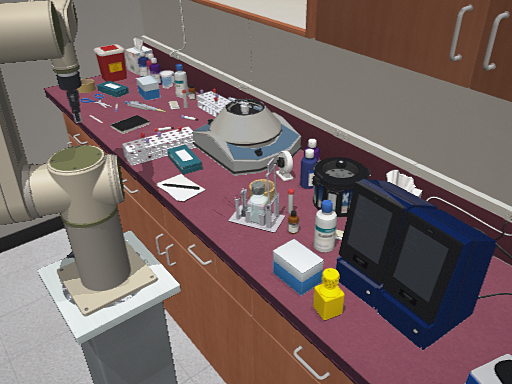

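View pics/top0.png

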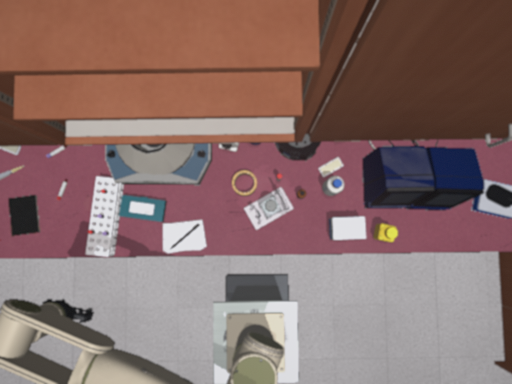

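```bash
python3 - <<'E'
import cv2,numpy as np
a=cv2.imread("pics/scene0.png")[165:245,215:315]; b=cv2.imread("pics/top0.png")[165:245,225:325]
f=lambda i:cv2.resize(i,(800,640)[:2],interpolation=cv2.INTER_CUBIC)
o=np.hstack([cv2.resize(a,(400,320),interpolation=2),cv2.resize(b,(400,320),interpolation=2)])
cv2.imwrite("pics/crop1.png",o)
E
```

```text
(no output)
```

View pics/crop1.png

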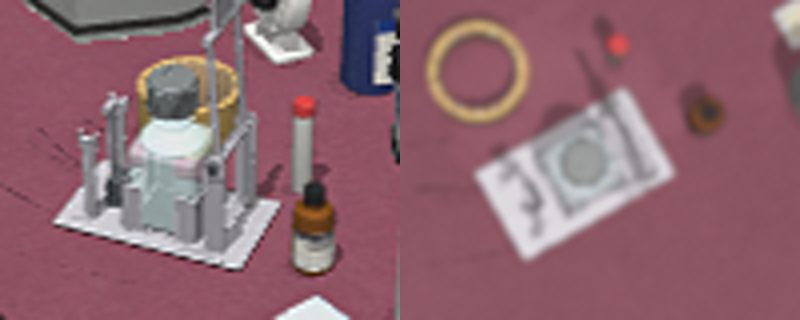

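```bash
cat > h.py <<'E'
import cv2,numpy as np
from bench import *
def ray(s,u,v,z):
    E=s["extrinsics"];d=E[:3,:3]@np.array([(u-s["cx"])/s["fx"],(v-s["cy"])/s["fy"],1]);o=E[:3,3]
    return o+d*(z-o[2])/d[2]
def proj(s,p):
    E=s["extrinsics"];q=E[:3,:3].T@(np.asarray(p)-E[:3,3]);return np.array([s["fx"]*q[0]/q[2]+s["cx"],s["fy"]*q[1]/q[2]+s["cy"]])
E
python3 - <<'E'
from h import *
s=dict(np.load("top0.npz"));im=s["img"][:,:,::-1].copy()
sub=im[175:240,235:300]
h=cv2.cvtColor(sub,cv2.COLOR_BGR2HSV)
m=((h[...,1]<60)).astype(np.uint8)
m=cv2.morphologyEx(m,cv2.MORPH_OPEN,np.ones((3,3),np.uint8))
n,l,st,c=cv2.connectedComponentsWithStats(m);k=1+st[1:,4].argmax()
cs,_=cv2.findContours((l==k).astype(np.uint8),0,2)
r=cv2.minAreaRect(np.vstack(cs));b=cv2.boxPoints(r)+[235,175];print(r,b)
P=np.array([ray(s,*p,6) for p in b]);print(P.round(1),P.mean(0));print([np.linalg.norm(P[i]-P[i-1]) for i in range(4)])
print("cap",ray(s,270.5,205.5,142))
t=dict(np.load("scene0.npz"))
# cap in scene crop: top centre approx crop (172,75)->
print("cap scene",ray(t,215+172/4,165+76/4,142), "bail plate px in scene needed")
E
```

```text
((33.172203063964844, 32.97925567626953), (26.646020889282227, 44.77442169189453), 59.931419372558594) [[242.12241077 207.66597748]
 [280.87137222 185.23236752]
 [294.22199631 208.29253387]
 [255.47303391 230.72614288]]
[[ 505.7   44.1    6. ]
 [ 590.1 -106.2    6. ]
 [ 500.4 -155.9    6. ]
 [ 416.7   -6.     6. ]] [503.23213769 -55.99482576   6.        ]
[np.float64(102.10442318559933), np.float64(172.37968418334304), np.float64(102.49863223283411), np.float64(171.6729630405725)]
cap [504.83572057 -61.6600469  142.        ]
cap scene [505.66270945 -66.41517346 142.        ] bail plate px in scene needed
```

The bottle with the grey cap sits in the carrier: scene (258,190), top (270,205). The yellow bottle at scene (329,295) is the look-alike, so I leave it alone. The catch posts are on the left (+y) and the bail stands near upright on the right. Cap is at about (505,-63), and carrier +x points about -60.7°. Next I move above it for a closer look.

```bash

python3 -m jog '-.41 -.42 -.2 0 0 0 1;-.41 -.42 -.2 0 0 0 1;-.41 -.42 -.2 0 0 0 1;-.41 -.42 -.2 0 0 0 1' 40
python3 -m jog '-.41 -.42 -.2 0 0 0 1;-.41 -.42 0 0 0 0 1;-.41 -.42 0 0 0 0 1;-.41 -.42 0 0 0 0 1'
python3 -m jog '-.41 -.42 0 0 0 0 1;-.41 -.42 0 0 0 0 1;-.41 -.42 0 0 0 0 1;-.41 -.42 0 0 0 0 1'
python3 -m jog '0 0 0 0 0 .17 1;0 0 0 0 0 .17 1;0 0 0 0 0 .17 1;0 0 0 0 0 .17 1;0 0 0 0 0 .03 1'
python3 - <<'E'
from h import *
s=snapshot("wrist");np.savez("w1.npz",**s);cv2.imwrite("pics/w1.png",s["img"][:,:,::-1]);print(s["fx"],s["cx"],s["cy"],s["extrinsics"].round(2).tolist())
E
```

```text
time: 0.6
tool_pos: [288.6, 359.4, 484.9]
tcp_rot: [-180.0, 0.0, 162.2]
ft_force: [1.4, 0.7, 0.6]
finger_gap: 12.4
grip_force: 0.0
time: 1.1
tool_pos: [393.3, 149.2, 504.5]
tcp_rot: [180.0, 0.0, 162.2]
ft_force: [0.1, 0.3, 0.3]
finger_gap: -0.1
grip_force: 0.0
time: 1.6
tool_pos: [498.2, -61.0, 504.4]
tcp_rot: [180.0, -0.0, 162.2]
ft_force: [0.8, -0.1, 0.7]
finger_gap: 0.3
grip_force: 0.0
time: 2.22
tool_pos: [497.7, -59.0, 504.2]
tcp_rot: [-180.0, -0.0, 119.6]
ft_force: [-0.6, 0.4, 0.2]
finger_gap: 0.2
grip_force: 0.0
297.4326539238273 250.4136735201441 188.69062343398147 [[0.87, 0.47, 0.16, 457.67], [0.49, -0.82, -0.28, 14.2], [-0.0, 0.32, -0.95, 473.0], [0.0, 0.0, 0.0, 1.0]]
```

View pics/w1.png

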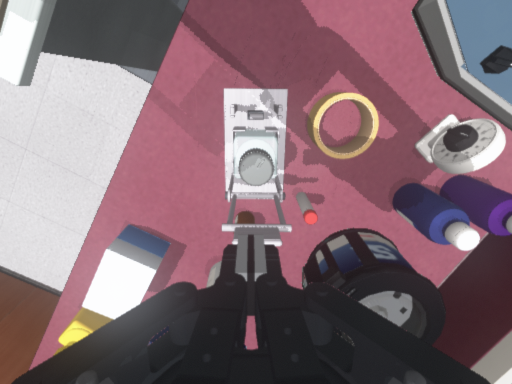

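The wrist view shows the carrier square to the tool, with the catch at (257,113), the cap at (257,166), the hinge near y=195, the bail bar at (256,229) and the thumb plate below it at about (256,235), partly hidden by the fingers. I'll measure these.

```bash
python3 - <<'E'
from h import *
s=dict(np.load("w1.npz"));im=s["img"];g=cv2.cvtColor(im,cv2.COLOR_RGB2GRAY)
c=cv2.HoughCircles(cv2.resize(g[140:195,225:290],None,fx=4,fy=4,interpolation=2),cv2.HOUGH_GRADIENT,1,40,param1=80,param2=20,minRadius=60,maxRadius=100)
print(c if c is None else [(225+a/4,140+b/4,r/4) for a,b,r in c[0][:3]])
E0=s["extrinsics"];t=np.radians(-60.5);X=np.array([np.cos(t),np.sin(t),0]);Y=np.array([-X[1],X[0],0])
cap=ray(s,257,163,142);print("cap top",cap, "r px exp",21*s["fx"]/(473-142))
for n,(u,v) in dict(fl=(226,90),fr=(287,90),bl=(225,198),br=(286,198)).items():
    p=ray(s,u,v,4);print(n,p.round(1))
C=np.array([cap[0],cap[1],0])
H=C+50*X+[0,0,90];print("hinge",H,"px",proj(s,H),proj(s,H+28*Y),proj(s,H-28*Y))
for d in range(70,150,5):
    a=np.radians(d);f=lambda r:proj(s,H+r*(-np.cos(a)*X+np.sin(a)*np.array([0,0,1])))
    print(d,f(112).round(1),f(147).round(1),end=" | ")
t0=dict(np.load("scene0.npz"));print()
for d in range(70,150,10):
    a=np.radians(d);f=lambda r:proj(t0,H+r*(-np.cos(a)*X+np.sin(a)*np.array([0,0,1])))
    print(d,f(112).round(1),f(147).round(1),end=" | ")
cr=cv2.resize(im[80:290,200:320,::-1],None,fx=3,fy=2.8,interpolation=2);b=cv2.resize(t0["img"][140:240,220:310,::-1],(400,int(2.8*210)),interpolation=2)
cv2.imwrite("pics/c2.png",np.hstack([cr,b]))
E
```

```text
[(np.float32(256.125), np.float32(165.625), np.float32(17.325))]
cap top [504.90740871 -53.82050319 142.        ] r px exp 18.870349644714118
fl [428.2  -8.    4. ]
fr [507.5  37.1   4. ]
bl [ 508.  -161.3    4. ]
br [ 597.4 -110.5    4. ]
hinge [529.52858671 -97.33828799  90.        ] px [255.88071507 189.4783488 ] [276.43006709 189.51226576] [235.33021607 189.44442995]
70 [258.  187.7] [259.1 186.8] | 75 [258.  197.6] [259.  201.5] | 80 [257.9 207.3] [259. 216.] | 85 [257.9 216.8] [258.9 230. ] | 90 [257.8 225.9] [258.7 243.2] | 95 [257.7 234.4] [258.5 255.3] | 100 [257.6 242.2] [258.4 266.3] | 105 [257.4 249.2] [258.1 276. ] | 110 [257.3 255.5] [257.9 284.2] | 115 [257.2 260.9] [257.7 291.1] | 120 [257.  265.4] [257.5 296.5] | 125 [256.8 269. ] [257.2 300.6] | 130 [256.7 271.7] [257.  303.4] | 135 [256.5 273.6] [256.7 304.9] | 140 [256.4 274.7] [256.5 305.4] | 145 [256.2 275.1] [256.3 304.8] | 
70 [258.5 168.8] [254.8 158.9] | 80 [264.2 168.5] [262.2 158.5] | 90 [270.  169.2] [270.  159.3] | 100 [275.9 170.9] [277.9 161.5] | 110 [281.7 173.4] [285.6 164.9] | 120 [287.1 176.8] [292.8 169.4] | 130 [291.9 180.9] [299.2 174.9] | 140 [296.1 185.6] [304.7 181.1] |
```

View pics/c2.png

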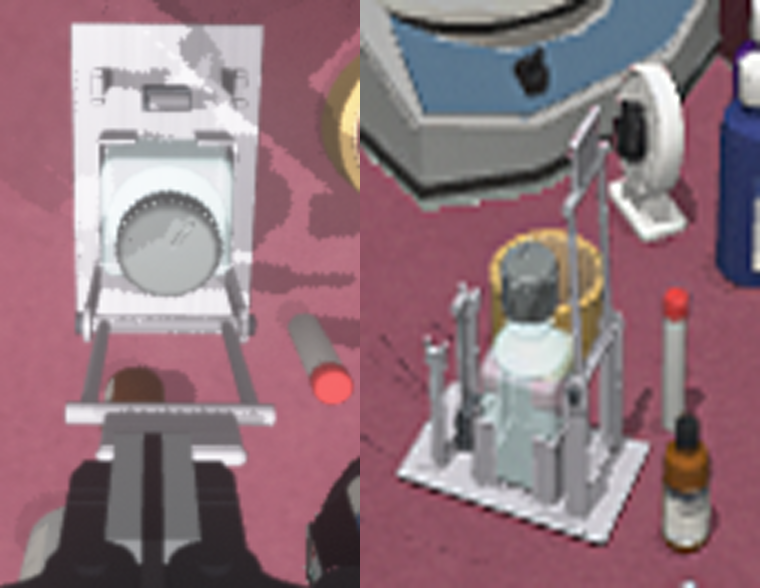

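Upright bail: bar at (256,227) and plate edge at (256,242) fit θ≈88°, and the scene view agrees. Cap axis is at about (506,-60), and tool x is the carrier's front. I drop the closed fingers behind the thumb plate.

```bash

python3 -m jog '-.4 .04 0 0 0 0 1;-.38 .03 0 0 0 0 1;0 0 .6 0 0 0 1;0 0 .59 0 0 0 1;0 0 0 0 0 0 1'
python3 - <<'E'
from h import *
s=snapshot("wrist");np.savez("w2.npz",**s);t=snapshot("scene");
cv2.imwrite("pics/w2.png",np.hstack([cv2.resize(s["img"][:,:,::-1],(400,300)),cv2.resize(t["img"][130:240,200:340,::-1],(400,300),interpolation=2)]))
E
```

```text
time: 2.9
tool_pos: [540.4, -122.9, 379.6]
tcp_rot: [-179.5, -0.5, 119.7]
ft_force: [-0.8, 0.5, 0.5]
finger_gap: 0.3
grip_force: 0.0
```

View pics/w2.png

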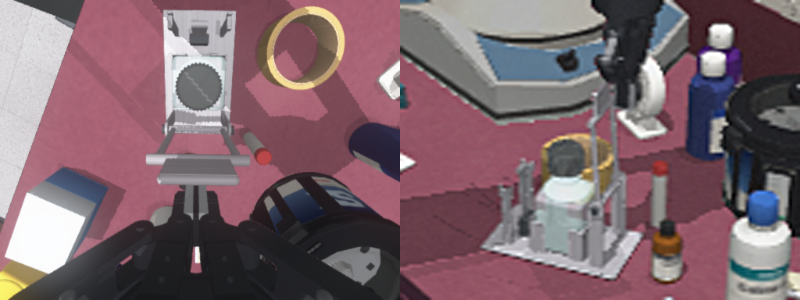

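The fingers sit centred behind the thumb plate with a clear gap. Now I swing the bail over along its arc.

```bash

python3 -m jog '.22 0 -.05 0 0 0 1;.22 0 -.05 0 0 0 1;.17 0 .05 0 0 0 1;.17 0 .05 0 0 0 1;.15 0 .1 0 0 0 1'
python3 -m jog '.15 0 .1 0 0 0 1;.12 0 .13 0 0 0 1;.12 0 .13 0 0 0 1;.085 0 .14 0 0 0 1;.085 0 .14 0 0 0 1'
python3 - <<'E'
from h import *
s=snapshot("wrist");np.savez("w3.npz",**s);t=snapshot("scene");
cv2.imwrite("pics/w3.png",np.hstack([cv2.resize(s["img"][:,:,::-1],(400,300)),cv2.resize(t["img"][130:240,200:340,::-1],(400,300),interpolation=2)]))
E
```

```text
time: 3.62
tool_pos: [496.2, -41.8, 376.1]
tcp_rot: [179.9, 0.1, 119.6]
ft_force: [0.2, 0.3, 0.1]
finger_gap: -0.3
grip_force: 0.1
time: 4.25
tool_pos: [468.5, 6.6, 310.6]
tcp_rot: [-180.0, -0.0, 119.6]
ft_force: [-0.1, -0.4, 0.2]
finger_gap: -0.2
grip_force: 0.1
```

View pics/w3.png

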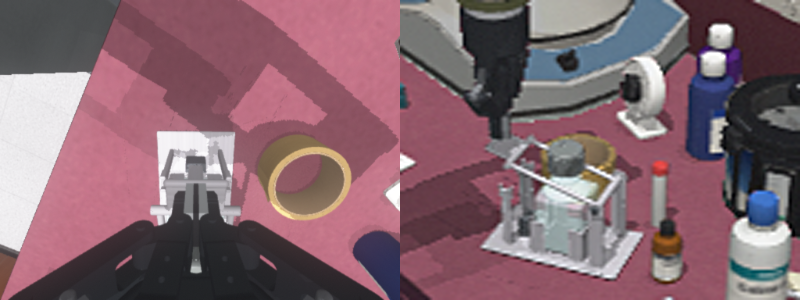

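The bail has swung to about 25° with the fingertips on the thumb plate, clear of the catch. Now I press it down.

```bash

python3 -m jog '.04 0 .12 0 0 0 1;.04 0 .12 0 0 0 1'
python3 -m jog '0 0 .05 0 0 0 1;0 0 .05 0 0 0 1'
python3 -m jog '0 0 .05 0 0 0 1'
python3 -m jog '0 0 .04 0 0 0 1'
python3 -m jog '0 0 .03 0 0 0 1'
```

```text
time: 4.6
tool_pos: [465.0, 13.1, 287.3]
tcp_rot: [180.0, 0.0, 119.6]
ft_force: [0.3, -0.8, 0.9]
finger_gap: 0.1
grip_force: 0.1
time: 4.85
tool_pos: [464.9, 13.4, 277.7]
tcp_rot: [180.0, -0.0, 119.6]
ft_force: [-1.0, 1.8, 2.2]
finger_gap: -0.1
grip_force: 1.1
time: 4.97
tool_pos: [464.8, 13.1, 272.2]
tcp_rot: [-180.0, 0.0, 119.6]
ft_force: [0.7, -0.8, 0.7]
finger_gap: 0.0
grip_force: 0.0
time: 5.1
tool_pos: [464.7, 13.0, 268.1]
tcp_rot: [-180.0, -0.0, 119.6]
ft_force: [-0.8, 0.0, -0.7]
finger_gap: -0.2
grip_force: 0.1
time: 5.22
tool_pos: [465.1, 13.1, 266.5]
tcp_rot: [180.0, 0.0, 119.6]
ft_force: [-9.6, 2.2, 21.9]
finger_gap: 0.4
grip_force: 10.7
```

Snapped (force blip near z≈275), then the hard stop at tip z≈93.5 with 22 N. I lift, open the fingers, move over the cap and look.

```bash

python3 -m jog '0 0 -.5 0 0 0 0.9;0 0 -.6 0 0 0 -1;0 0 -.6 0 0 0 -1;-.42 0 -.3 0 0 0 -1;-.42 0 -.3 0 0 0 -1'
python3 -m jog '0 0 0 0 0 0 -1;0 0 0 0 0 0 -1'
python3 - <<'E'
from h import *
s=snapshot("wrist");np.savez("w4.npz",**s);t=snapshot("scene");np.savez("s4.npz",**t)
print(sense()["wrist_torque"],sense()["joint_pos"])
cv2.imwrite("pics/w4.png",np.hstack([cv2.resize(s["img"][70:250,190:330,::-1],(400,514),interpolation=2),cv2.resize(t["img"][130:240,215:310,::-1],(390,514),interpolation=2)]))
E
```

```text
time: 5.85
tool_pos: [506.7, -60.6, 497.4]
tcp_rot: [179.9, 0.1, 119.7]
ft_force: [0.5, 0.3, -1.0]
finger_gap: 76.2
grip_force: 0.0
time: 6.1
tool_pos: [506.2, -59.8, 494.7]
tcp_rot: [-179.9, -0.1, 119.6]
ft_force: [-0.3, -0.3, -0.3]
finger_gap: 85.1
grip_force: 0.0
[ 0.04811348  0.0099453  -0.02304834] [-1.24524790e+01 -7.72214374e+00  9.11855120e+01  1.08758418e-02
  9.66714262e+01 -4.20806375e+01]
```

View pics/w4.png

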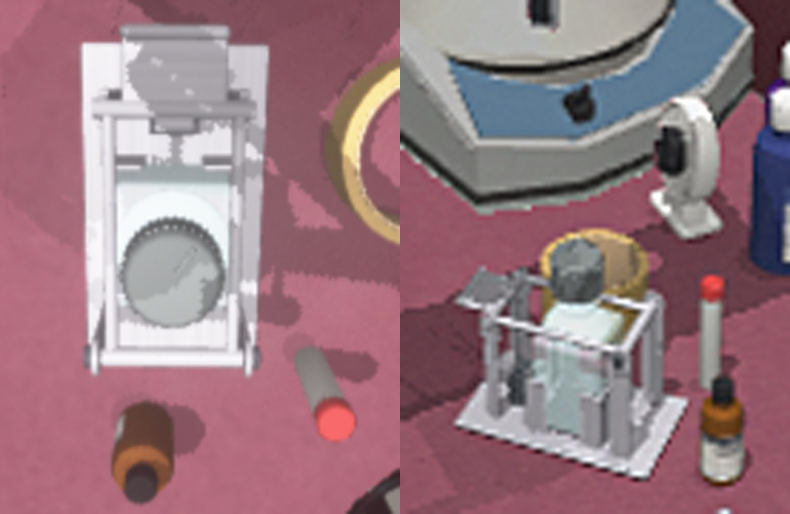

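The bail lies shut, level over the shoulders, with its bar under the catch nose. The cap top is at crop (172,278), which is image (250.2,167.3). I pre-turn the wrist back 100° for a single-grip screwing stroke, take a second view, and work out the cap axis.

```bash

python3 -m jog '0 0 0 0 0 -.17 -1;0 0 0 0 0 -.17 -1;0 0 0 0 0 -.17 -1;0 0 0 0 0 -.17 -1;0 0 0 0 0 -.17 -1' >/dev/null
python3 -m jog '0 0 .2 0 0 -.17 -1;0 0 .2 0 0 -.17 -1;0 0 .2 0 0 -.17 -1;0 0 0 0 0 -.17 -1;0 0 0 0 0 -.14 -1'
python3 -m jog '0 0 0 0 0 0 -1;0 0 0 0 0 0 -1'
python3 - <<'E'
from h import *
s=snapshot("wrist");np.savez("w5.npz",**s)
S=sense();print(S["tool_pos"],S["tcp_rot"],S["joint_pos"].round(1),S["wrist_torque"])
a=dict(np.load("w4.npz"));print("capA",ray(a,250.2,167.3,142))
# expected cap in each view, hough near it
for q in (a,s):
    u,v=proj(q,[506,-61,142]).round().astype(int);R=21*q["fx"]/(q["extrinsics"][2,3]-142);w=int(R*1.7)
    g=cv2.cvtColor(q["img"],cv2.COLOR_RGB2GRAY)[v-w:v+w,u-w:u+w]
    c=cv2.HoughCircles(cv2.resize(g,None,fx=4,fy=4,interpolation=2),cv2.HOUGH_GRADIENT,1,200,param1=80,param2=15,minRadius=int(R*3.4),maxRadius=int(R*4.3))
    print(u,v,R)
    if c is not None:
        x,y,r=c[0][0]/4;print(x+u-w,y+v-w,r,ray(q,x+u-w,y+v-w,142))
u,v=proj(s,[506,-61,142]).round().astype(int);o=cv2.resize(s["img"][v-60:v+60,u-60:u+60,::-1],(600,600),interpolation=2)
cv2.imwrite("pics/w5.png",o);print("crop origin",u-60,v-60,"scale5")
E
```

```text
time: 7.45
tool_pos: [505.7, -58.9, 434.2]
tcp_rot: [179.9, -0.1, -139.8]
ft_force: [-0.7, 0.3, 0.9]
finger_gap: 85.4
grip_force: 0.0
time: 7.7
tool_pos: [506.1, -59.5, 435.3]
tcp_rot: [180.0, -0.0, -140.4]
ft_force: [0.1, 0.4, 0.6]
finger_gap: 85.4
grip_force: 0.0
[506.14927787 -59.56606306 435.42404716] [ 1.79981997e+02 -1.32872929e-02 -1.40333432e+02] [ -12.5   -7.3   96.8    0.    90.5 -142.1] [-0.0464579  -0.01813332  0.00426841]
capA [507.6411937  -60.48614821 142.        ]
249 167 19.43040468594945
249.125 165.375 19.5 [505.51102711 -59.15561532 142.        ]
250 180 23.838752583630807
249.375 176.375 23.125 [503.48531337 -63.30144638 142.        ]
crop origin 190 120 scale5
```

View pics/w5.png

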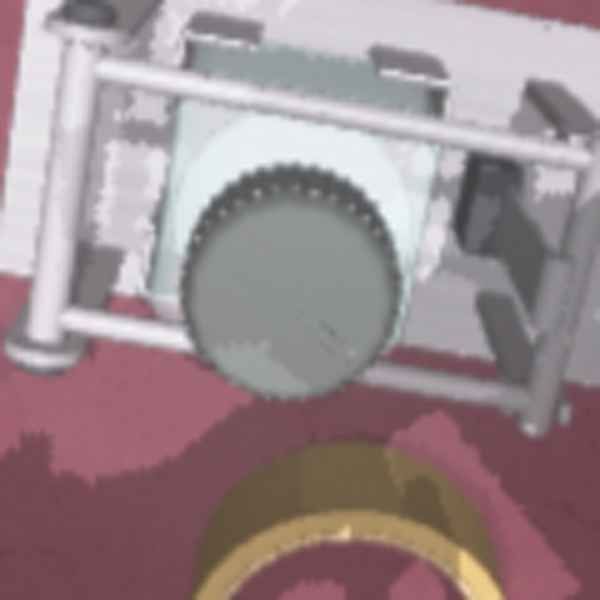

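The second view shows the ribbed cap top at crop (294,293), which is image (248.8,178.6), centred in the pocket and clear of the shut bail. The two views average to an axis of about (506.3,-61.3). Now I descend and grip.

```bash

python3 -m jog '.01 -.014 .55 0 0 0 -1;0 0 .5 0 0 0 -1;0 0 .3 0 0 0 -1;0 0 .2 0 0 0 -1;0 0 0 0 0 0 -1'
python3 -m jog '0 0 0 0 0 0 0;0 0 0 0 0 0 1;0 0 0 0 0 0 1' 25
python3 -m jog '0 0 0 0 0 0 1;0 0 0 0 0 0 1'
python3 -c "
from h import *
S=sense();print(S['ft_force'],S['wrist_torque'],S['joint_pos'].round(2))"
```

```text
time: 8.38
tool_pos: [505.5, -61.4, 278.8]
tcp_rot: [179.8, -0.1, -140.3]
ft_force: [-0.1, -0.4, -0.9]
finger_gap: 85.4
grip_force: 0.0
time: 8.75
tool_pos: [506.9, -61.7, 282.1]
tcp_rot: [-179.9, 0.1, -140.2]
ft_force: [-1.4, -0.2, 5.3]
finger_gap: 39.8
grip_force: 25.0
time: 9.0
tool_pos: [507.0, -61.7, 282.0]
tcp_rot: [-179.9, 0.1, -140.2]
ft_force: [-1.3, 0.9, 6.3]
finger_gap: 40.1
grip_force: 25.1
[-1.25676343  0.91245948  6.26716276] [ 0.15039988  0.20553869 -0.00984517] [ -12.7    -1.    107.22    0.     73.66 -142.49]
```

```bash
cat > t.py <<'E'
from bench import *
S=sense();print("t %.2f yaw %.2f tz %.3f F %s pos %s gap %.1f J6 %.1f"%(S["time"],S["tcp_rot"][2],S["wrist_torque"][2],S["ft_force"].round(1),S["tool_pos"].round(1),S["finger_gap"],S["joint_pos"][5]))
E
python3 -m jog '0 0 -.015 0 0 0 1;0 0 0 0 0 0 1' 40 >/dev/null; python3 t.py
python3 -m jog '0 0 .001 0 0 .08 1;0 0 .001 0 0 .08 1;0 0 .001 0 0 .08 1' >/dev/null; python3 t.py
python3 -m jog '0 0 .001 0 0 .1 1;0 0 .001 0 0 .1 1;0 0 .001 0 0 .1 1;0 0 .001 0 0 .1 1;0 0 .001 0 0 .1 1' >/dev/null; python3 t.py
```

```text
t 9.25 yaw -140.21 tz -0.009 F [-0.3  0.2  1.8] pos [506.4 -61.7 282.2] gap 39.9 J6 -142.5
t 9.62 yaw -154.76 tz 0.104 F [ 1.5 -0.4  1.8] pos [506.6 -61.8 282.1] gap 39.9 J6 -127.9
t 10.25 yaw 175.20 tz 0.087 F [ 0.3 -1.9  2.1] pos [506.7 -62.  281.8] gap 39.9 J6 -97.9
```

Drag is about 0.1 N m with the cap following. I continue towards the stop.

```bash

python3 -m jog '0 0 .001 0 0 .1 1;0 0 .001 0 0 .1 1;0 0 .001 0 0 .1 1;0 0 .001 0 0 .1 1;0 0 .001 0 0 .1 1' >/dev/null; python3 t.py
python3 -m jog '0 0 .001 0 0 .1 1;0 0 .001 0 0 .1 1;0 0 .001 0 0 .1 1;0 0 .001 0 0 .1 1;0 0 .001 0 0 .1 1' >/dev/null; python3 t.py
python3 -m jog '0 0 .001 0 0 .1 1;0 0 .001 0 0 .1 1' >/dev/null; python3 t.py
python3 -m jog '0 0 .001 0 0 .07 1' >/dev/null; python3 t.py
python3 -m jog '0 0 .001 0 0 .07 1' >/dev/null; python3 t.py
python3 -m jog '0 0 .001 0 0 .07 1' >/dev/null; python3 t.py
```

```text
t 10.88 yaw 145.19 tz 0.130 F [-1.1 -4.1  3.6] pos [506.7 -62.2 281.5] gap 39.9 J6 -67.9
t 11.50 yaw 115.19 tz 0.105 F [-2.2 -2.9  5.1] pos [506.6 -62.3 281.1] gap 39.8 J6 -37.9
t 11.75 yaw 103.19 tz 0.125 F [-3.1 -3.3  7. ] pos [506.6 -62.3 281. ] gap 39.5 J6 -25.9
t 11.88 yaw 99.02 tz 0.071 F [-3.7 -3.3  7.3] pos [506.6 -62.3 281. ] gap 39.7 J6 -21.7
t 12.00 yaw 94.85 tz 0.108 F [-2.8 -2.9  8.3] pos [506.6 -62.3 280.9] gap 39.4 J6 -17.6
t 12.12 yaw 90.65 tz 0.106 F [-3.9 -3.   7.7] pos [506.6 -62.2 280.9] gap 40.1 J6 -13.4
```

```bash

python3 -m jog '0 0 .001 0 0 .07 1' >/dev/null; python3 t.py
python3 -m jog '0 0 .001 0 0 .07 1' >/dev/null; python3 t.py
python3 -m jog '0 0 .001 0 0 .07 1' >/dev/null; python3 t.py
```

```text
t 12.25 yaw 86.45 tz 0.155 F [-3.9 -3.   7.9] pos [506.6 -62.2 280.8] gap 39.6 J6 -9.2
t 12.38 yaw 82.25 tz 0.117 F [-4.1 -2.8  9.5] pos [506.6 -62.2 280.8] gap 40.3 J6 -5.0
t 12.50 yaw 78.05 tz 0.100 F [-4.  -2.6  9.1] pos [506.6 -62.2 280.7] gap 39.7 J6 -0.8
```

```bash

for i in 1; do :; done
python3 -m jog '0 0 -.004 0 0 .07 1' >/dev/null; python3 t.py
python3 -m jog '0 0 0 0 0 .07 1' >/dev/null; python3 t.py
python3 -m jog '0 0 0.001 0 0 .07 1' >/dev/null; python3 t.py
python3 -m jog '0 0 0.001 0 0 .07 1' >/dev/null; python3 t.py
```

```text
t 12.62 yaw 73.85 tz 0.156 F [-2.7 -3.1  4.5] pos [506.5 -62.1 280.8] gap 40.0 J6 3.4
t 12.75 yaw 69.65 tz 0.105 F [-3.3 -2.6  5.9] pos [506.5 -62.1 280.8] gap 39.5 J6 7.6
t 12.88 yaw 65.50 tz 1.121 F [-2.5 -2.9  6.1] pos [506.5 -62.2 280.7] gap 39.6 J6 11.8
t 13.00 yaw 61.32 tz 1.081 F [0.6 1.9 4.5] pos [506.8 -61.6 280.6] gap 39.7 J6 16.0
```

```bash

python3 -m jog '0 0 0.001 0 0 .07 1' >/dev/null; python3 t.py
python3 -m jog '0 0 0 0 0 .07 1' >/dev/null; python3 t.py
python3 -m jog '0 0 0.001 0 0 .07 1' >/dev/null; python3 t.py
python3 -m jog '0 0 0 0 0 .07 1' >/dev/null; python3 t.py
```

```text
t 13.12 yaw 57.14 tz 1.230 F [0.1 0.7 4.7] pos [507.  -61.4 280.5] gap 39.6 J6 20.2
t 13.25 yaw 52.96 tz 1.166 F [-1.1 -1.5  2.9] pos [507.  -61.4 280.5] gap 39.0 J6 24.4
t 13.38 yaw 48.76 tz 1.247 F [-4.2 -5.2  6.5] pos [506.6 -62.  280.4] gap 39.5 J6 28.6
t 13.50 yaw 44.54 tz 1.206 F [-9.2 -8.8  9.6] pos [506.1 -62.6 280.2] gap 39.4 J6 32.8
```

The cap bottomed out at yaw ≈66–69°: torque jumped to 1.2 N m and the pads slipped, after about 151° of turning, which is within 2.2–3.8 rad. I reverse in small steps to find where the lash ends.

```bash

for i in 1; do :; done
python3 -m jog '0 0 -.003 0 0 -.01 1' >/dev/null; python3 t.py
python3 -m jog '0 0 0 0 0 -.01 1' >/dev/null; python3 t.py
python3 -m jog '0 0 0 0 0 -.02 1' >/dev/null; python3 t.py
python3 -m jog '0 0 0 0 0 -.02 1' >/dev/null; python3 t.py
python3 -m jog '0 0 0 0 0 -.02 1' >/dev/null; python3 t.py
python3 -m jog '0 0 0 0 0 -.02 1' >/dev/null; python3 t.py
python3 -m jog '0 0 0 0 0 -.02 1' >/dev/null; python3 t.py
python3 -m jog '0 0 0 0 0 -.02 1' >/dev/null; python3 t.py
```

```text
t 13.62 yaw 45.16 tz 0.245 F [-2.8 -4.5  2.6] pos [506.3 -62.4 280.3] gap 39.6 J6 32.1
t 13.75 yaw 45.81 tz 0.052 F [-3.2 -4.9  4.7] pos [506.3 -62.4 280.3] gap 40.2 J6 31.5
t 13.88 yaw 47.02 tz -0.032 F [ 0.2 -2.9  4.3] pos [506.6 -62.2 280.4] gap 39.8 J6 30.3
t 14.00 yaw 48.25 tz -0.058 F [ 1.2 -4.1  4.5] pos [506.8 -62.  280.5] gap 39.5 J6 29.0
t 14.12 yaw 49.46 tz -0.117 F [ 1.6 -3.7  4. ] pos [506.9 -61.9 280.5] gap 40.0 J6 27.8
t 14.25 yaw 50.66 tz -0.184 F [ 1.8 -4.2  5.8] pos [506.9 -61.8 280.4] gap 39.8 J6 26.6
t 14.38 yaw 51.87 tz -0.091 F [ 0.6 -3.8  5.1] pos [506.9 -61.8 280.5] gap 39.6 J6 25.4
t 14.50 yaw 53.07 tz -0.090 F [ 1.3 -4.2  5. ] pos [506.9 -61.8 280.5] gap 40.1 J6 24.2
```

Lash ends at about yaw 48°, so a quarter turn lands at about 138°.

```bash

python3 -m jog '0 0 -.001 0 0 -.1 1;0 0 -.001 0 0 -.1 1;0 0 -.001 0 0 -.1 1;0 0 0 0 0 -.1 1;0 0 -.001 0 0 -.1 1' >/dev/null; python3 t.py
python3 -m jog '0 0 -.001 0 0 -.1 1;0 0 0 0 0 -.1 1;0 0 -.001 0 0 -.1 1;0 0 -.001 0 0 -.1 1;0 0 0 0 0 -.1 1' >/dev/null; python3 t.py
python3 -m jog '0 0 -.001 0 0 -.1 1;0 0 -.001 0 0 -.1 1;0 0 0 0 0 -.1 1;0 0 -.001 0 0 -.09 1' >/dev/null; python3 t.py
python3 -m jog '0 0 0 0 0 0 1;0 0 0 0 0 0 1' >/dev/null; python3 t.py
```

```text
t 15.12 yaw 83.22 tz -0.153 F [ 2.4 -2.9  4.4] pos [507.  -61.7 280.9] gap 39.5 J6 -5.9
t 15.75 yaw 113.23 tz -0.116 F [ 2.8 -3.   5.3] pos [507.1 -61.5 281.3] gap 39.5 J6 -35.9
t 16.25 yaw 136.62 tz -0.153 F [ 3.2 -1.7  4.6] pos [507.1 -61.5 281.6] gap 39.7 J6 -59.3
t 16.50 yaw 136.33 tz 0.020 F [ 2.9 -2.3  5.5] pos [507.  -61.5 281.6] gap 39.5 J6 -59.0
```

```bash

python3 -m jog '0 0 0 0 0 -.025 1;0 0 0 0 0 0 1' >/dev/null; python3 t.py
python3 - <<'E'
from h import *
s=snapshot("wrist");t=snapshot("scene")
cv2.imwrite("pics/end.png",np.hstack([cv2.resize(s["img"][:,:,::-1],(400,300)),cv2.resize(t["img"][130:240,200:340,::-1],(400,300),interpolation=2)]))
E
```

```text
t 16.75 yaw 137.84 tz -0.078 F [ 3.5 -1.1  5.9] pos [507.  -61.5 281.5] gap 39.6 J6 -60.5
```

View pics/end.png

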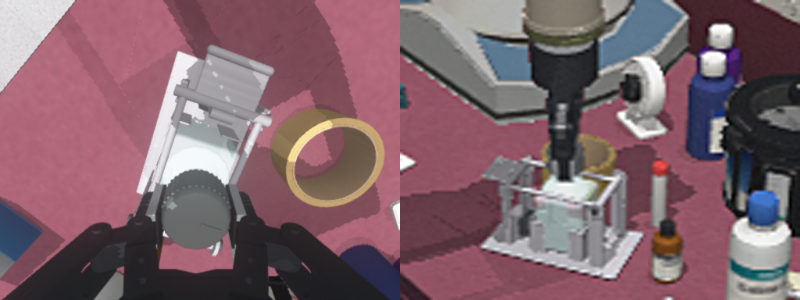

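The bail is shut under its catch at about (225,95) and the cap is held between the pads at about (198,205). The bystanders have not moved. I hand in.

```bash
python3 -c "
from bench import *
print(hand_in())"
```

```text
the job is handed in; nothing more can be done
None
```

The job is handed in: the bail is snapped shut, and the cap was screwed fully home, backed off about 90° (within a couple of degrees) and is still held in the gripper, at 16.75 s.

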